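Set a brass rod to the length stop for sawing

ROBOT

A 6-joint arm with a two-finger parallel gripper is mounted at the origin on the work surface. World frame = base frame: x ahead of the robot, y to its left, z up, the work surface at z = 0. Lengths are in m, angles in rad, forces in N, time in s.
With the tool pointing down it reaches from about 0.25 to 0.725 m from the base axis. Payload 4 kg.
Tool frame: the origin (TCP) lies where the fingers leave the gripper's body, on its centre line; the fingertips stand 73 mm ahead of it and the grasp point (between the pads) lies 54 mm ahead of it (bot.tips_ahead is the z of the fingertips in the tool frame, in m); z points along the fingers, y is the direction in which the jaws open and shut (so a half turn about z gives the same grasp; the last joint's range is limited). The gripper opens to 85 mm and grips with 20 to 120 N. Pads are 22 mm wide; open, the fingers measure 114 mm over their backs; the gripper's body (76 mm by 85 mm) begins 54 mm behind the grasp point. The pads swing forward as they close: fully open they stand 13 mm farther back than shut.
Start: joints at [1.147, 0.241, 0.005, 1.335, 0, 1.571], TCP at [0.206, 0.456, 0.304] pointing down, gripper open.
Joint ranges: [-2.72, 2.72], [-1.05, 1.87], [-1.09, 1.28], [-1.99, 2.15], [-1.42, 1.44], [-3.14, 3.14]. Speed limits (rad/s): [2.79, 2.79, 3.14, 3.14, 3.14, 3.14].

INTERFACE

Orientations are given as a unit quaternion [x, y, z, w].
In Python, from workcell import readout, camera, get_calibration, order, bot gives the robot as it stands.
- The arm moves only by the tool send_rows, never from a script. Its argument "moves" is a list of rows, each a list of 3 entries, a list of its own where there are three numbers: the shift along the tool's x, y, z in mm, then the turn, a rotation vector about the tool's x, y, z in rad, then the finger opening in mm, from 0 to 85.4. In form: [[[dx, dy, dz], [ax, ay, az], grip], ...]. A call has 1 to 12 rows; each row is the pose to reach, as a shift and turn from the pose measured when the call began, along the tool's axes at that moment; what a row does not reach only later rows make up. A row lasts 1/12 s, in which the tool goes at most 41.7 mm and 7.16 degrees, less where a joint would pass 70% of its speed; a pose out of reach is approached as far as the arm can. A call with a gripper value outside its range is refused whole. The fingers move at their own pace and stop on an object; the grip force is fixed at half the most. Time passes only in rows, so rows that repeat a pose let the fingers close. It gives the time, the measured TCP pose, the force and the opening at its end, in the units of the state.
- readout.get_obs(): the state, without advancing time (a new reading comes with each control period).
- camera(name): name is "scene" or "top"; returns the picture (400x640x3 uint8, red, green, blue); there is no depth.
- get_calibration(name): a dict with "fx", "fy", "cx", "cy" (pixels), "R" (3x3) and "t" (3): a world point X has camera coordinates R X + t. Camera axes: x right, y down, z forward; pixel columns grow to the right and rows downward; lengths in m; the calibration is good to about 2 mm. A picture is of the moment at which its call begins. get_calibration takes no time and is no camera call.
- order.job_done(): hands the job in, once; it reports no verdict.
The state is a dict: "clock": time; "joint_pos": joint angles; "joint_vel": joint speeds; "tau": joint torques, N m; "eef_pos": TCP position; "tool_rot": TCP orientation; "ft_force": force on the tool from outside, world axes, zero at the start; "ft_torque": the same for the moment, N m; "grip_width": finger opening in m.
Only numpy, scipy, OpenCV 4.12 (cv2) and the standard library are available. Lean on these libraries where they do the work, as an engineer would, in place of code of your own. Each camera call takes 0.05 s, during which the arm holds its last target. There are 200 camera calls.

TASK

Lay the long brass rod in the groove of the sawing rest, slide it along until its end bears on the tip of the length stop's screw without shifting the stop, then fold the hinged hold-down over onto the rod. The stop is only lightly nipped, so feel for it gently, and leave the other things on the bench where they are.

Things in the scene. Friction and masses are not known exactly. Their poses are not given: they have to be found in the camera images.
- rod_center (a point): centre of the long plain round brass rod, 240 mm long, 12 mm diameter, 0.16 to 0.30 kg, both ends alike and square; it lies on the bench in front of the sawing rest. x axis along the rod (either end may lead). The only other round bar is a 70 mm offcut.
- rest: the fixed cast-iron sawing rest: a bed 325 x 60 mm, its top 14 mm above the bench, with two V blocks in line (44 mm wide, tops 41 mm above the bench, groove 90 degrees and 9 mm deep), an open gap between them for the fingers, a length stop at one end and a hinged hold-down. Origin on the bench under the groove's line; x along the groove towards the stop, z up.
- groove (a point): point on the axis line of a rod seated in the groove, 40.5 mm above the bench (the rod's top is then at 46.5 mm). x along the groove towards the stop. Along x from here: rear block -100 to -60 mm, open gap -60 to +36 mm, front block +36 to +100 mm, end of the stop screw at +103 to +134 mm, bed -130 to +195 mm. With the rod home its tail stands 6 to 37 mm out behind the rear block.
- stop_face (a point): the length stop: an upright steel plate 44 mm wide, 12 mm thick, top 64 mm above the bench, on a foot that slides on the bed, lightly nipped (slips at about 15 N). This point is on the plate's face towards the rod, on a seated rod's axis; axes as groove. Out of it towards the rod stands the stop screw, 10 mm thick, by 4 to 20 mm: how far is not measured, so feel for its end.
- stop (a joint): slide of the stop along the bed (m), larger is farther from the rod. It must stay as found.
- tab (a point): middle of the flat thumb tab (28 x 26 x 10 mm) at the free end of the hold-down: a flat iron arm 16 mm wide, 10 mm thick, hinged on the far side of the front block, that folds over across the rod towards the robot. This point lies 99 mm from the hinge axis.
- hinge (a point): centre of the hold-down's hinge pin, fixed to the rest, 53.5 mm above the bench. Axes as groove; the pin lies along x. It is 36 mm to the -y side of the groove's line and 78 mm along x from groove.
- holddown (a joint): angle of the hold-down (rad): 0 when it lies level with its foot on a seated rod's top, about 1.57 upright; the tab is 99 mm x cos along +y and 99 mm x sin along +z from hinge. The hinge is stiff (0.2 N m, about 2 N at the tab) and stays where it is left.
- collar: bystander: brass lantern collar, a ring 90 mm across, 30 mm high; origin at the centre of its underside
- pane: bystander: orange glass pane 120 x 85 x 4 mm lying flat; origin at the centre of its underside
- block: bystander: steel bench block 70 x 70 x 22 mm; origin at the centre of its underside
- rivet0: bystander: copper rivet head, a dome 24 mm across, 10.5 mm high; origin at the centre of its underside
- rivet1: bystander: copper rivet head like the other; origin at the centre of its underside
- offcut_center (a point): bystander: centre of a brass rod offcut 70 mm long, 12 mm diameter, lying
- hammer: bystander: hammer 260 mm long, lying; origin on its underside
Mind the look-alikes: they are no part of the job. Leave any green look-alike of the part that bears rod_center alone.

How it is judged:
By the outcome, as a careful person would: the job done as asked, in the order asked, and still so for the second after the job is handed in, with the robot touching nothing.
It also fails if it takes over 64 s, if anything falls off the work surface, if the arm or the gripper's body presses on something with over 40 N, if the wrist force passes 120 N, or if a joint passes its speed limit or range.

## Working session

There is one attempt and no reset: what is moved stays moved. The work goes in short steps, Python scripts to look and compute and a tool call to move; the robot and the scene stay as the last step left them, time stands still between calls to the robot, and variables do not carry over. Pictures are saved under pics/ and viewed, about 8 in all and at most 12, crops included, and the job is handed in when it is done.

Besides the shell and the picture viewer there is one more tool, called after "Request:" as name(argument=value, ...) on one line, values as JSON. send_rows: Moves the arm, as the interface text tells. Its arguments: {"type":"object","properties":{"moves":{"type":"array","items":{"type":"array"}}},"required":["moves"]}

```bash
mkdir -p pics; python3 - <<'E'
from workcell import readout,camera,get_calibration
import cv2
for n in("scene","top"):
    im=camera(n); cv2.imwrite(f"pics/{n}0.png",im[:,:,::-1]); c=get_calibration(n); print(n,c)
print(readout.get_obs())
E
```

```text
scene {'fx': 387.32768546802475, 'fy': 387.32768546802475, 'cx': 320.72061646485196, 'cy': 199.6066778757631, 'R': array([[ 1.93024052e-01,  9.81193692e-01, -8.08826966e-04],
       [ 6.02421829e-01, -1.19161238e-01, -7.89232880e-01],
       [-7.74486704e-01,  1.51853674e-01, -6.14093483e-01]]), 't': array([-0.09232714, -0.25889893,  1.48316924])}
top {'fx': 449.76485627727595, 'fy': 449.76485627727595, 'cx': 320.27265146847645, 'cy': 197.65949106075306, 'R': array([[ 0.00640742, -0.99996123,  0.00604036],
       [-0.99801111, -0.00677351, -0.06267334],
       [ 0.06271183, -0.00562677, -0.99801581]]), 't': array([0.0016601 , 0.53957969, 1.369167  ])}
{'clock': 0.1, 'joint_pos': array([ 1.14701675e+00,  2.41312064e-01,  3.86656090e-03,  1.33519247e+00,
       -8.87631266e-06,  1.57076629e+00]), 'joint_vel': array([-0.00046733, -0.00135451,  0.00360197, -0.00098627, -0.00040291,
       -0.0014191 ]), 'tau': array([ 3.68031879e-04, -3.73138011e+01,  2.53010523e+01,  1.08692329e-02,
        2.01571197e-05, -7.21655535e-07]), 'eef_pos': array([0.20543142, 0.45538238, 0.30311753]), 'tool_rot': array([ 2.10293025e-01,  9.77637968e-01, -9.01158608e-04, -1.89330698e-04]), 'ft_force': array([-0.85657909, -0.42334   ,  1.00031363]), 'ft_torque': array([-0.01625354, -0.0055499 , -0.01267127]), 'grip_width': 0.08555758577647879}
```

View pics/top0.png

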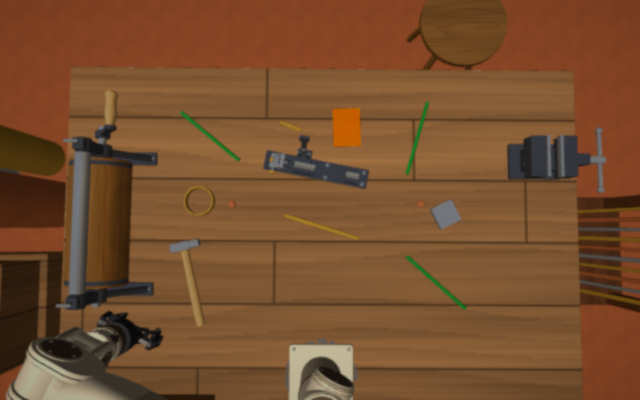

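View pics/scene0.png

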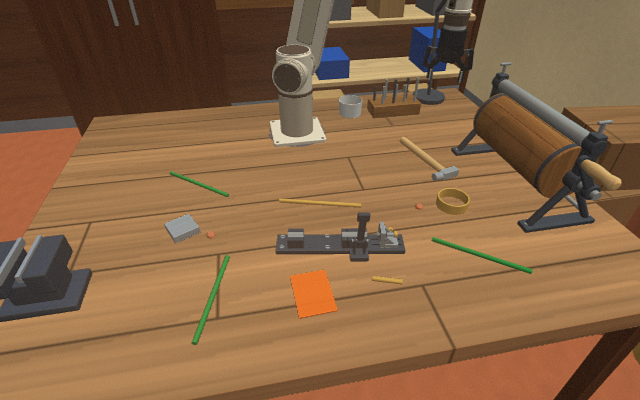

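The top view shows the rod from (285,216) to (358,238), the rest from (265,160) to (368,180) with its stop at the left end, and the upright hold-down near (303,147). The scene view agrees. Next I'll measure by mask and take enlarged crops.

```bash
cat > h.py <<'E'
import numpy as np,cv2
from workcell import readout,camera,get_calibration
from scipy.spatial.transform import Rotation as Ro
def ray(n,u,v,z):
    c=get_calibration(n);R=c["R"];t=c["t"];o=-R.T@t
    d=R.T@np.array([(u-c["cx"])/c["fx"],(v-c["cy"])/c["fy"],1]); return o+d*(z-o[2])/d[2]
def proj(n,X):
    c=get_calibration(n);p=c["R"]@np.asarray(X)+c["t"];return np.array([c["fx"]*p[0]/p[2]+c["cx"],c["fy"]*p[1]/p[2]+c["cy"]])
def brass(im,roi):
    x0,y0,x1,y1=roi;h=cv2.cvtColor(im,cv2.COLOR_RGB2HSV)
    m=np.zeros(im.shape[:2],np.uint8);m[y0:y1,x0:x1]=cv2.inRange(h,(17,140,110),(30,255,255))[y0:y1,x0:x1]
    n,l,s,_=cv2.connectedComponentsWithStats(m)
    return [(s[i],cv2.fitLine(np.argwhere(l==i)[:,::-1].astype(np.float32),cv2.DIST_L2,0,.01,.01).ravel(),np.argwhere(l==i)[:,::-1]) for i in range(1,n) if s[i][4]>25]
def ends(b):
    s,f,p=b; d=f[:2];a=(p-f[2:])@d; return f[2:]+d*(a.min()-.4),f[2:]+d*(a.max()+.4)
E
python3 - <<'E'
from h import *
t=cv2.imread("pics/top0.png");s=cv2.imread("pics/scene0.png")
for n,im,roi in(("top",t,(270,200,375,250)),("scene",s,(270,190,370,215))):
    for b in brass(im[:,:,::-1],roi):
        e=ends(b);P=[ray(n,*q,.006) for q in e];print(n,b[0],e,P,np.linalg.norm(P[0]-P[1]))
a=cv2.resize(t[125:195,255:375],None,fx=6,fy=6,interpolation=cv2.INTER_CUBIC)
b=cv2.resize(s[200:270,265:415],None,fx=5,fy=5,interpolation=cv2.INTER_CUBIC)
cv2.imwrite("pics/a.png",a);cv2.imwrite("pics/b.png",b)
E
```

```text
top [284 214  75  27 364] (array([283.34213386, 214.76355036]), array([358.92031587, 238.39715872])) [array([0.48638898, 0.11919856, 0.006     ]), array([ 0.4149223 , -0.11507715,  0.006     ])] 0.24493385256487032
scene [279 198  82  10 337] (array([278.48616131, 199.80507742]), array([360.52958579, 204.94349373])) [array([ 0.41596236, -0.11441166,  0.006     ]), array([0.48616611, 0.11583674, 0.006     ])] 0.24071330072582633
```

View pics/a.png

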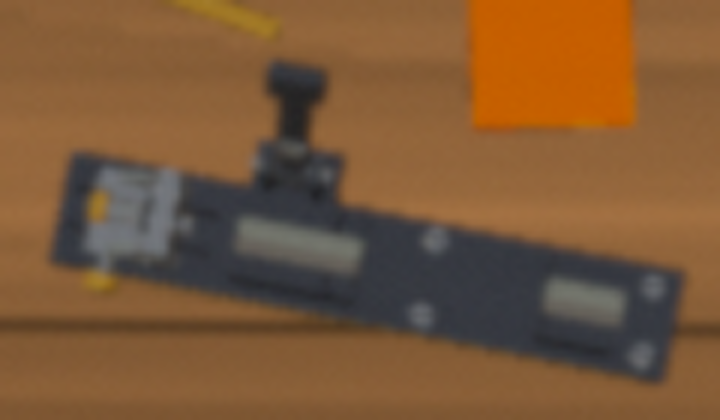

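View pics/b.png

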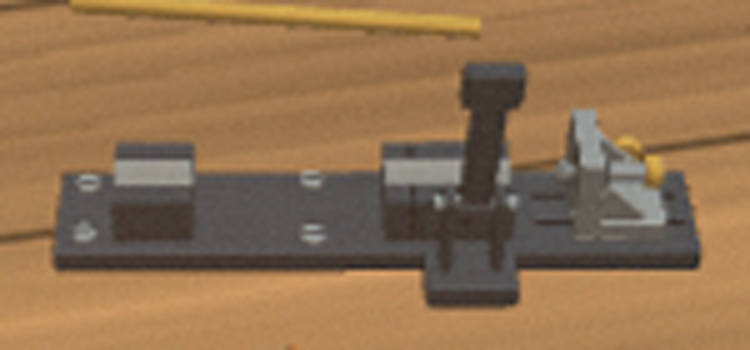

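Bed corners in the top crop: (77,152), (685,270), (662,382) and (52,263). The front groove strip runs from (235,235) to (363,255), the rear one from (543,290) to (627,310). The hold-down is upright, the tab is at (297,80) and the stop face is at about x=178. Now I'll locate the rest.

```bash
python3 - <<'E'
from h import *
f=lambda u,v:((u+.5)/6-.5+255,(v+.5)/6-.5+125)
g=lambda u,v:((u+.5)/5-.5+265,(v+.5)/5-.5+200)
C=[ray("top",*f(*q),.014) for q in((77,152),(685,270),(662,382),(52,263))]
print(np.round(C,4)); print([np.linalg.norm(C[i]-C[(i+1)%4]) for i in range(4)])
S=[ray("scene",*g(*q),.014) for q in((62,172),(683,172),(700,255),(55,255))]  # robot-side R.. 
print(np.round(S,4)); print([np.linalg.norm(S[i]-S[(i+1)%4]) for i in range(4)])
# white strips, top
t=cv2.imread("pics/top0.png")[:,:,::-1]
h=cv2.cvtColor(t,cv2.COLOR_RGB2HSV); m=((h[...,1]<70)&(h[...,2]>100)).astype(np.uint8)
roi=np.zeros_like(m);roi[150:182,290:362]=1;m*=roi
n,l,s,c=cv2.connectedComponentsWithStats(m)
for i in range(1,n):
  if s[i][4]>15: print(s[i],c[i],ray("top",*c[i],.0365))
def frame(A,B,C_,D): # stop-far,tail-far,tail-near,stop-near
    x=(A+D-B-C_);x/=np.linalg.norm(x);x[2]=0; o=(A+B+C_+D)/4; return o-.0325*x,x
print("top",frame(*C)); print("scene",frame(S[2],S[3],S[0],S[1]))
print("tabtop",[ray("top",*f(*q),.152) for q in((268,66),(326,66),(324,97),(268,97))])
o,x=frame(*C);print(np.degrees(np.arctan2(x[1],x[0])))
E
```

```text
[[ 0.6872  0.1704  0.014 ]
 [ 0.628  -0.1446  0.014 ]
 [ 0.5698 -0.1327  0.014 ]
 [ 0.6293  0.1825  0.014 ]]
[np.float64(0.3205215588630831), np.float64(0.059389528971425215), np.float64(0.3207844086119719), np.float64(0.059165376031808346)]
[[ 0.5707 -0.1346  0.014 ]
 [ 0.6336  0.1837  0.014 ]
 [ 0.6926  0.1707  0.014 ]
 [ 0.6303 -0.1444  0.014 ]]
[np.float64(0.3244768744893463), np.float64(0.0604091916941579), np.float64(0.321140069300336), np.float64(0.06044733303978384)]
[295 162  20   7  81] [304.34567901 165.0617284 ] [0.63766017 0.05456831 0.0365    ]
[347 172  11   6  46] [351.84782609 174.39130435] [ 0.61007219 -0.0904989   0.0365    ]
top (array([ 0.62260019, -0.0130746 ,  0.014     ]), array([0.18506789, 0.98272574, 0.        ]))
scene (array([ 0.62548289, -0.01303723,  0.014     ]), array([0.19384184, 0.98103279, 0.        ]))
tabtop [array([0.70509383, 0.06605427, 0.152     ]), array([0.70530068, 0.03894965, 0.152     ]), array([0.69065802, 0.03976679, 0.152     ]), array([0.6904603 , 0.06591764, 0.152     ])]
79.33490928108255
```

```bash
cat >> h.py <<'E'
TH=np.radians(79.3); GX=np.array([np.cos(TH),np.sin(TH),0]);GY=np.array([-np.sin(TH),np.cos(TH),0]);G0=np.array([.6247,-.0127,0])
def gf(P): d=np.asarray(P)-G0; return np.round([d@GX*1e3,d@GY*1e3,P[2]*1e3],1)   # world -> groove frame mm
def gw(x,y,z): return G0+GX*x/1e3+GY*y/1e3+np.array([0,0,z/1e3])
def goal(P,jaw):
    """shift (mm) and turn in tool axes to bring the TCP to P, tool down, with jaws along angle jaw (rad)"""
    o=readout.get_obs();R=Ro.from_quat(o["tool_rot"])
    best=None
    for a in(jaw,jaw+np.pi):
        y=np.array([np.cos(a),np.sin(a),0]);z=np.array([0,0,-1.]);T=Ro.from_matrix(np.c_[np.cross(y,z),y,z])
        r=(R.inv()*T).as_rotvec()
        if best is None or np.linalg.norm(r)<np.linalg.norm(best):best=r
    print("shift",np.round(R.inv().apply(P-o["eef_pos"])*1e3,1),"turn",np.round(best,4))
def st():
    o=readout.get_obs();print("t%.2f"%o["clock"],"tcp",np.round(o["eef_pos"],4),"groove",gf(o["eef_pos"]),"F(groove)",np.round([o["ft_force"]@GX,o["ft_force"]@GY,o["ft_force"][2]],1),"w",round(o["grip_width"]*1e3,1))
    print(" Rtool\n",np.round(Ro.from_quat(o["tool_rot"]).as_matrix(),3),"q",np.round(o["joint_pos"],2))
E
python3 - <<'E'
from h import *
f=lambda u,v:((u+.5)/6-.5+255,(v+.5)/6-.5+125)
g=lambda u,v:((u+.5)/5-.5+265,(v+.5)/5-.5+200)
for q in((183,175),(172,255)):print("stop top",gf(ray("top",*f(*q),.064)))
for q in((568,112),(572,125),(597,112)):print("stop scene",gf(ray("scene",*g(*q),.064)))
print("screw top",gf(ray("top",*f(196,226),.0405)),"scene",gf(ray("scene",*g(560,172),.0405)))
for z in(.15,.165):
  print("tab",z,[gf(ray("top",*f(*q),z)) for q in((297,66),(297,97))],[gf(ray("scene",*g(*q),z)) for q in((495,62),(495,78))])
st()
rod=np.array([.4509,.0014,0]);phi=np.radians(73.05);d=np.array([np.cos(phi),np.sin(phi),0])
goal(rod-d*.008+[0,0,.16],phi+np.pi/2)
E
```

```text
stop top [130.2 -19.1  64. ]
stop top [127.7  21.4  64. ]
stop scene [128.9  18.7  64. ]
stop scene [129.6   8.9  64. ]
stop scene [143.5  18.6  64. ]
screw top [121.    1.8  40.5] scene [ 1.246e+02 -1.000e-01  4.050e+01]
tab 0.15 [array([ 79.2, -67.4, 150. ]), array([ 76.3, -53. , 150. ])] [array([ 80.3, -45.1, 150. ]), array([ 79.3, -56.2, 150. ])]
tab 0.165 [array([ 78.1, -64.5, 165. ]), array([ 75.3, -50.3, 165. ])] [array([ 77.6, -63.1, 165. ]), array([ 76.6, -74. , 165. ])]
t0.10 tcp [0.2054 0.4554 0.3031] groove [382.1 498.9 303.1] F(groove) [-0.6  0.8  1. ] w 85.6
 Rtool
 [[-0.912  0.411 -0.001]
 [ 0.411  0.912 -0.002]
 [-0.    -0.002 -1.   ]] q [ 1.15  0.24  0.    1.34 -0.    1.57]
shift [-411.4 -320.6  143.7] turn [-1.5000e-03  1.3000e-03  1.4429e+00]
```

Request:
send_rows(moves=[[[-411,-321,144],[0,0,1.443],40],[[-411,-321,144],[0,0,1.443],40],[[-411,-321,144],[0,0,1.443],40],[[-411,-321,144],[0,0,1.443],40],[[-411,-321,144],[0,0,1.443],40],[[-411,-321,144],[0,0,1.443],40],[[-411,-321,144],[0,0,1.443],40],[[-411,-321,144],[0,0,1.443],40],[[-411,-321,144],[0,0,1.443],40],[[-411,-321,144],[0,0,1.443],40],[[-411,-321,144],[0,0,1.443],40],[[-411,-321,144],[0,0,1.443],40]])

```text
clock: 1.1
eef_pos: [0.4296, 0.0269, 0.1701]
tool_rot: [0.805, 0.593, -0.001, 0.0]
ft_force: [1.7, 0.7, 0.4]
grip_width: 0.0399
```

```bash
cat > rod.py <<'E'
from h import *
import sys
from workcell import bot
print(bot.tips_ahead)
st()
rod=np.array([.4509,.0014,0]);phi=np.radians(73.05);d=np.array([np.cos(phi),np.sin(phi),0])
goal(rod-d*.008+[0,0,float(sys.argv[1])],phi+np.pi/2)
E
python3 rod.py .11
```

```text
0.0726
t1.10 tcp [0.4296 0.0269 0.1701] groove [  2.7 199.  170.1] F(groove) [ 1.1 -1.5  0.4] w 39.9
 Rtool
 [[ 0.297  0.955 -0.001]
 [ 0.955 -0.297 -0.002]
 [-0.002 -0.    -1.   ]] q [ 0.06  0.22 -0.4   0.96 -0.    1.94]
shift [-25.9  28.   60.1] turn [-0.0005  0.0018 -0.0056]
```

Request:
send_rows(moves=[[[-26,28,30],[0,0.002,-0.005],40],[[-26,28,30],[0,0.002,-0.005],40],[[-26,28,60],[0,0.002,-0.005],40],[[-26,28,60],[0,0.002,-0.005],40],[[-26,28,60],[0,0.002,-0.005],40],[[-26,28,60],[0,0.002,-0.005],40]])

```text
clock: 1.6
eef_pos: [0.4484, -0.0057, 0.1107]
tool_rot: [0.803, 0.595, -0.0, -0.0]
ft_force: [0.6, -0.1, -0.2]
grip_width: 0.0405
```

```bash
python3 rod.py .0755; python3 - <<'E'
from h import *
a=camera("top")[185:255,265:385];b=camera("scene")[170:240,250:370]
cv2.imwrite("pics/c.png",np.vstack([cv2.resize(k,None,fx=4,fy=4,interpolation=cv2.INTER_CUBIC) for k in(a,b)])[:,:,::-1])
E
```

```text
0.0726
t1.60 tcp [ 0.4484 -0.0057  0.1107] groove [-25.9 174.6 110.7] F(groove) [ 0.1 -0.6 -0.2] w 40.5
 Rtool
 [[ 0.291  0.957 -0.001]
 [ 0.957 -0.291  0.   ]
 [ 0.    -0.001 -1.   ]] q [-0.01  0.33 -0.43  0.81  0.    1.85]
shift [-0.4  0.4 35.2] turn [-0.0011 -0.0002  0.0004]
```

View pics/c.png

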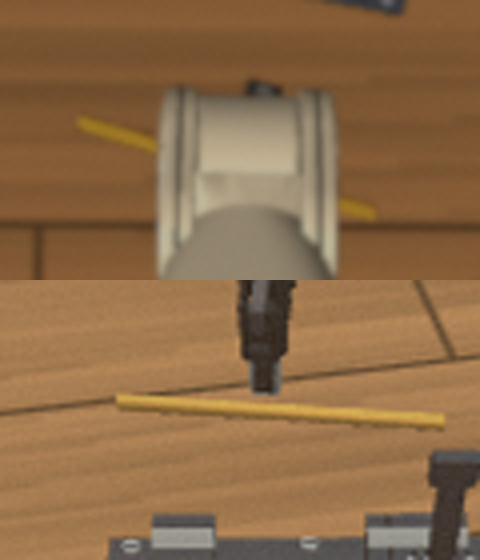

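The gripper stands over the rod's middle, with the scene crop showing the fingertip at (264,385) above it. I'll descend and close.

Request:
send_rows(moves=[[[0,0,18],[0,0,0],40],[[0,0,30],[0,0,0],40],[[0,0,35],[0,0,0],40],[[0,0,35],[0,0,0],40],[[0,0,35],[0,0,0],10],[[0,0,35],[0,0,0],5],[[0,0,35],[0,0,0],5],[[0,0,35],[0,0,0],5],[[0,0,35],[0,0,0],5],[[0,0,35],[0,0,0],5],[[0,0,35],[0,0,0],5],[[0,0,35],[0,0,0],5]])

```text
clock: 2.7
eef_pos: [0.4501, -0.0055, 0.0778]
tool_rot: [0.803, 0.596, 0.002, 0.001]
ft_force: [-1.9, 0.7, 6.3]
grip_width: 0.0089
```

Request:
send_rows(moves=[[[0,0,-20],[0,0,0],5],[[0,0,-50],[0,0,0],5],[[0,0,-75],[0,0,0],5],[[0,0,-75],[0,0,0],5],[[0,0,-75],[0,0,0],5]])

```text
clock: 3.12
eef_pos: [0.4509, -0.0056, 0.1542]
tool_rot: [0.803, 0.595, 0.003, 0.002]
ft_force: [0.2, -0.3, -3.4]
grip_width: 0.0087
```

```bash
python3 - <<'E'
from h import *
st()
goal(gw(-33,0,160),TH+np.pi/2)
b=camera("scene")
cv2.imwrite("pics/d.png",cv2.resize(b[130:280,240:420],None,fx=4,fy=4,interpolation=cv2.INTER_CUBIC)[:,:,::-1])
E
```

```text
t3.12 tcp [ 0.4509 -0.0056  0.1542] groove [-25.3 172.1 154.2] F(groove) [-0.2 -0.3 -3.4] w 8.7
 Rtool
 [[ 0.291  0.957  0.008]
 [ 0.957 -0.291  0.001]
 [ 0.003  0.007 -1.   ]] q [-0.01  0.27 -0.38  0.92  0.    1.85]
shift [ 11.  172.   -4.5] turn [ 0.0076 -0.0025 -0.1083]
```

View pics/d.png

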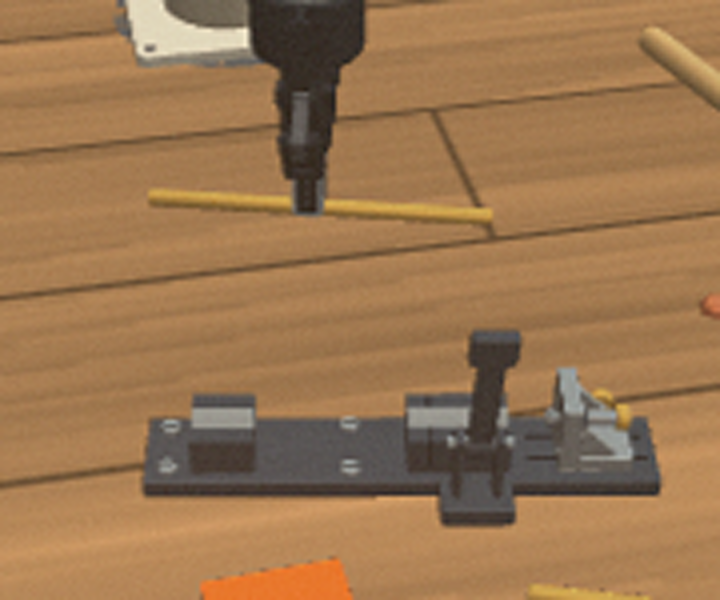

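Rod is held level and centred (scene crop: rod from (150,196) to (490,215)). Next I'll carry it over the groove.

Request:
send_rows(moves=[[[3,40,-5],[0,0,-0.05],5],[[6,80,-5],[0.008,-0.002,-0.108],5],[[11,120,-5],[0.008,-0.002,-0.108],5],[[11,150,-5],[0.008,-0.002,-0.108],5],[[11,172,-5],[0.008,-0.002,-0.108],5],[[11,172,-5],[0.008,-0.002,-0.108],5],[[11,172,-5],[0.008,-0.002,-0.108],5],[[11,172,-5],[0.008,-0.002,-0.108],5]])

```text
clock: 3.83
eef_pos: [0.6156, -0.0449, 0.1561]
tool_rot: [0.77, 0.638, -0.003, -0.003]
ft_force: [-0.2, -0.3, -1.7]
grip_width: 0.0082
```

```bash
python3 - <<'E'
from h import *
st(); goal(gw(-33,0,116),TH+np.pi/2)
zr=readout.get_obs()["eef_pos"][2]-.0718
for n,roi in(("top",(255,135,385,200)),("scene",(250,150,420,262))):
    im=camera(n);cv2.imwrite(f"pics/e_{n}.png",cv2.resize(im[110:260,240:420],None,fx=4,fy=4)[:,:,::-1])
    for b in brass(im,roi):
        e=ends(b);print(n,b[0],[gf(ray(n,*q,zr)) for q in e])
    if n=="top":
        for x in(-145,95):print("pred",proj("top",gw(x,0,zr*1e3)))
E
```

```text
t3.83 tcp [ 0.6156 -0.0449  0.1561] groove [-33.3   3.  156.1] F(groove) [-0.3  0.2 -1.7] w 8.2
 Rtool
 [[ 0.186  0.983 -0.009]
 [ 0.983 -0.186  0.001]
 [-0.    -0.009 -1.   ]] q [-0.07  0.57  0.11  1.12  0.    1.68]
shift [ 0.4  3.4 40. ] turn [-0.0091  0.0005 -0.0003]
top [296 162  27   8 102] [array([92.9,  4.7, 84.3]), array([11.4,  4.9, 84.3])]
top [368 176   8   5  35] [array([-123.6,    5.9,   84.3]), array([-147.7,    5.1,   84.3])]
pred [375.04673594 176.84720689]
pred [295.02943339 161.2312175 ]
scene [267 218  42   5 205] [array([-148.3,    5.3,   84.3]), array([-45.9,   4.5,  84.3])]
scene [319 218  40   5 191] [array([-20.9,   4.4,  84.3]), array([76.6,  3.1, 84.3])]
```

Request:
send_rows(moves=[[[0,4,10],[-0.009,0,0],5],[[0,4,25],[-0.009,0,0],5],[[0,4,35],[-0.009,0,0],5],[[0,4,38],[-0.009,0,0],5],[[0,4,40],[-0.009,0,0],5],[[0,4,40],[-0.009,0,0],5]])

```text
clock: 4.43
eef_pos: [0.619, -0.0453, 0.1172]
tool_rot: [0.77, 0.638, 0.0, 0.001]
ft_force: [1.2, 1.3, -2.2]
grip_width: 0.0092
```

```bash
cat > look.py <<'E'
from h import *
import sys
st()
zr=float(sys.argv[1])/1e3
for n,roi in(("top",(250,135,385,200)),("scene",(250,200,420,262))):
    im=camera(n);cv2.imwrite(f"pics/{sys.argv[2]}_{n}.png",cv2.resize(im[110:260,240:420],None,fx=4,fy=4,interpolation=cv2.INTER_CUBIC)[:,:,::-1])
    for b in brass(im,roi):
        e=ends(b);print(n,b[0],[gf(ray(n,*q,zr)) for q in e])
E
python3 look.py 42 f; cd pics; python3 -c "
import cv2,numpy as np
cv2.imwrite('f.png',cv2.resize(np.vstack([cv2.imread('f_top.png')[40:340],cv2.imread('f_scene.png')[280:580]]),None,fx=1,fy=1))"
```

```text
t4.43 tcp [ 0.619  -0.0453  0.1172] groove [-33.1  -0.4 117.2] F(groove) [ 1.5 -0.9 -2.2] w 9.2
 Rtool
 [[ 0.185  0.983  0.001]
 [ 0.983 -0.185 -0.001]
 [-0.     0.001 -1.   ]] q [-0.07  0.61  0.06  1.02 -0.    1.68]
top [297 163  26   8  93] [array([92.5,  0.9, 42. ]), array([12. ,  0.2, 42. ])]
top [367 176   8   5  34] [array([-123.8,    0.7,   42. ]), array([-148.7,    0.6,   42. ])]
scene [388 227  10  10  33] [array([157.6,  27.2,  42. ]), array([175.8,  -6.2,  42. ])]
scene [269 231  40   5 175] [array([-146.9,    4.5,   42. ]), array([-46.7,   5.3,  42. ])]
scene [319 231  39   5 163] [array([-21.1,   4. ,  42. ]), array([76.7,  4.4, 42. ])]
```

View pics/f.png

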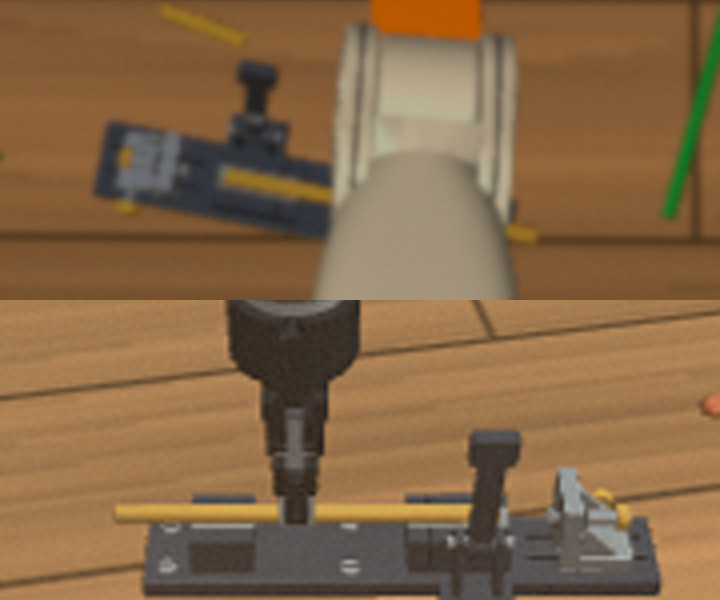

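The rod lies in line, just above the groove (top: y error about 0.6 mm, height about 45 mm). I'll lower it 5 mm.

Request:
send_rows(moves=[[[0,0,2],[0,0,0],5],[[0,0,4],[0,0,0],5],[[0,0,5],[0,0,0],5],[[0,0,5],[0,0,0],5]])

```text
clock: 4.87
eef_pos: [0.6203, -0.0454, 0.1149]
tool_rot: [0.77, 0.638, 0.002, 0.002]
ft_force: [-1.6, -0.6, 4.5]
grip_width: 0.0085
```

Request:
send_rows(moves=[[[0,0,0],[0,0,0],12],[[0,0,0],[0,0,0],16],[[0,0,0],[0,0,0],20],[[0,0,0],[0,0,0],30],[[0,0,0],[0,0,0],30],[[0,0,0],[0,0,0],30]])

```text
clock: 5.37
eef_pos: [0.6204, -0.0454, 0.1149]
tool_rot: [0.77, 0.638, 0.002, 0.002]
ft_force: [0.9, -1.0, 0.2]
grip_width: 0.0296
```

```bash
python3 look.py 40.5 g;python3 -c "
from h import *
goal(gw(-33,0,97),TH+np.pi/2)"
```

```text
t5.37 tcp [ 0.6204 -0.0454  0.1149] groove [-33.   -1.9 114.9] F(groove) [-0.8 -1.1  0.2] w 29.6
 Rtool
 [[ 0.186  0.983  0.005]
 [ 0.983 -0.186 -0.001]
 [ 0.     0.006 -1.   ]] q [-0.07  0.61  0.06  1.01 -0.    1.68]
top [297 163  26   8  95] [array([92.6,  1.7, 40.5]), array([11.5,  1.8, 40.5])]
top [367 177   7   5  29] [array([-124.2,    1.9,   40.5]), array([-146.6,    3.7,   40.5])]
scene [388 227  10  10  35] [array([158.2,  29.1,  40.5]), array([176.1,  -4.9,  40.5])]
scene [269 232  40   5 185] [array([-146.8,    2.1,   40.5]), array([-46.7,   0.1,  40.5])]
scene [319 232  39   5 184] [array([-21.1,   1. ,  40.5]), array([76.5,  1.2, 40.5])]
shift [-0.  -1.9 17.8] turn [ 0.0053 -0.0002  0.0001]
```

View pics/g_scene.png

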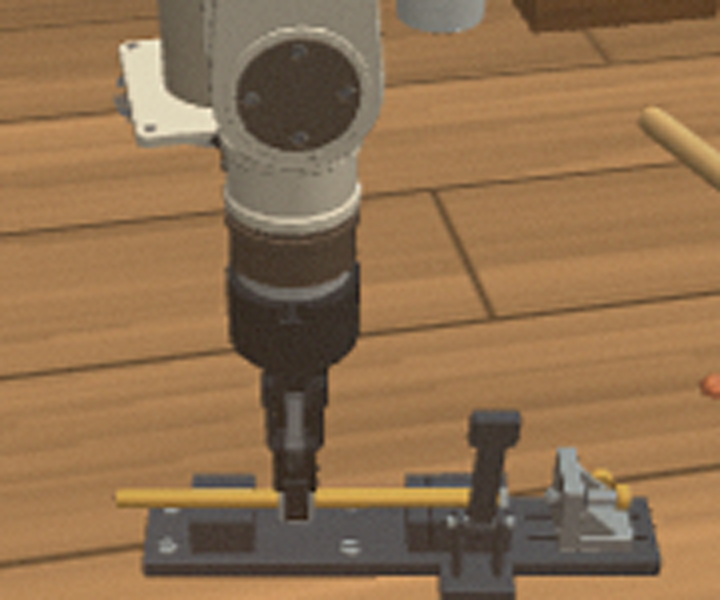

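Rod is seated in both V blocks (both views agree within 1.5 mm), tip at +95 mm. I'll regrip it deeper for a firm hold.

Request:
send_rows(moves=[[[0,-3,5],[0.005,0,0],30],[[0,-3,10],[0.005,0,0],30],[[0,-3,15],[0.005,0,0],30],[[0,-3,15],[0.005,0,0],30],[[0,-3,15],[0.005,0,0],20],[[0,-3,15],[0.005,0,0],12],[[0,-3,15],[0.005,0,0],8],[[0,-3,15],[0.005,0,0],8],[[0,-3,15],[0.005,0,0],8]])

```text
clock: 6.22
eef_pos: [0.6179, -0.045, 0.0999]
tool_rot: [0.77, 0.638, 0.001, 0.0]
ft_force: [1.8, -0.0, -1.5]
grip_width: 0.0095
```

```bash
python3 -c "
from h import *
st()"
```

```text
t6.22 tcp [ 0.6179 -0.045   0.0999] groove [-32.9   0.7  99.9] F(groove) [ 0.3 -1.8 -1.5] w 9.5
 Rtool
 [[ 0.186  0.983  0.001]
 [ 0.983 -0.186 -0.   ]
 [ 0.     0.001 -1.   ]] q [-0.07  0.62  0.04  0.99  0.    1.68]
```

Request:
send_rows(moves=[[[2,0,0],[0,0,0],8],[[4,0,0],[0,0,0],8],[[6,0,0],[0,0,0],8],[[8,0,0],[0,0,0],8],[[8,0,0],[0,0,0],8]])

```text
clock: 6.63
eef_pos: [0.6195, -0.0365, 0.1]
tool_rot: [0.77, 0.638, 0.001, 0.0]
ft_force: [1.2, -0.6, -1.8]
grip_width: 0.0092
```

Request:
send_rows(moves=[[[1,0,0],[0,0,0],8],[[2,0,0],[0,0,0],8],[[3,0,0],[0,0,0],8],[[3,0,0],[0,0,0],8]])

```text
clock: 6.97
eef_pos: [0.6201, -0.0334, 0.0999]
tool_rot: [0.77, 0.638, 0.001, 0.0]
ft_force: [1.0, -1.0, -0.5]
grip_width: 0.0099
```

Request:
send_rows(moves=[[[1,0,0],[0,0,0],8],[[2,0,0],[0,0,0],8],[[3,0,0],[0,0,0],8],[[3,0,0],[0,0,0],8]])

```text
clock: 7.3
eef_pos: [0.6207, -0.0302, 0.1]
tool_rot: [0.77, 0.638, 0.001, 0.0]
ft_force: [0.8, -1.1, -1.6]
grip_width: 0.0097
```

```bash
python3 look.py 40.5 i
```

```text
t7.30 tcp [ 0.6207 -0.0302  0.1   ] groove [-17.9   0.7 100. ] F(groove) [-0.9 -1.  -1.6] w 9.7
 Rtool
 [[ 0.185  0.983  0.002]
 [ 0.983 -0.185  0.001]
 [ 0.001  0.001 -1.   ]] q [-0.05  0.63  0.05  0.99  0.    1.71]
top [292 162  24   8  89] [array([108.2,   1.7,  40.5]), array([32.9,  2.1, 40.5])]
top [359 175  11   5  36] [array([-100. ,    1.9,   40.5]), array([-133.4,    2.4,   40.5])]
scene [388 227  10  10  32] [array([159.4,  27.3,  40.5]), array([175.8,  -5.3,  40.5])]
scene [275 232  41   5 186] [array([-131.6,    1.5,   40.5]), array([-29.1,   0.4,  40.5])]
scene [325 232  33   5 141] [array([-6. ,  1.6, 40.5]), array([76.5,  1.6, 40.5])]
scene [364 232   8   4  26] [array([91.7,  0.2, 40.5]), array([112. ,   3.3,  40.5])]
```

Request:
send_rows(moves=[[[1,0,0],[0,0,0],8],[[2,0,0],[0,0,0],8],[[3,0,0],[0,0,0],8],[[3,0,0],[0,0,0],8]])

```text
clock: 7.73
eef_pos: [0.6213, -0.027, 0.1]
tool_rot: [0.77, 0.639, 0.001, 0.0]
ft_force: [1.1, -0.6, -1.0]
grip_width: 0.0094
```

Request:
send_rows(moves=[[[1,0,0],[0,0,0],8],[[2,0,0],[0,0,0],8],[[3,0,0],[0,0,0],8],[[3,0,0],[0,0,0],8]])

```text
clock: 8.07
eef_pos: [0.6219, -0.0238, 0.1]
tool_rot: [0.77, 0.639, 0.001, 0.0]
ft_force: [0.7, -0.4, -1.7]
grip_width: 0.0097
```

Request:
send_rows(moves=[[[1,0,0],[0,0,0],8],[[2,0,0],[0,0,0],8],[[2,0,0],[0,0,0],8],[[2,0,0],[0,0,0],8]])

```text
clock: 8.4
eef_pos: [0.6223, -0.0216, 0.1]
tool_rot: [0.77, 0.639, 0.001, -0.0]
ft_force: [1.9, -1.0, -0.7]
grip_width: 0.0098
```

Request:
send_rows(moves=[[[0.5,0,0],[0,0,0],8],[[1,0,0],[0,0,0],8],[[1,0,0],[0,0,0],8],[[1,0,0],[0,0,0],8]])

```text
clock: 8.73
eef_pos: [0.6225, -0.0206, 0.1]
tool_rot: [0.769, 0.639, 0.001, -0.0]
ft_force: [0.7, 0.1, -0.9]
grip_width: 0.0103
```

Request:
send_rows(moves=[[[0.5,0,0],[0,0,0],8],[[1,0,0],[0,0,0],8],[[1,0,0],[0,0,0],8],[[1,0,0],[0,0,0],8]])

```text
clock: 9.07
eef_pos: [0.6227, -0.0195, 0.1]
tool_rot: [0.769, 0.639, 0.001, -0.0]
ft_force: [0.6, -1.0, -1.3]
grip_width: 0.0097
```

Request:
send_rows(moves=[[[0.5,0,0],[0,0,0],8],[[1,0,0],[0,0,0],8],[[1,0,0],[0,0,0],8],[[1,0,0],[0,0,0],8]])

```text
clock: 9.4
eef_pos: [0.6229, -0.0185, 0.1]
tool_rot: [0.769, 0.639, 0.001, -0.0]
ft_force: [0.7, -1.5, -1.6]
grip_width: 0.0093
```

Request:
send_rows(moves=[[[0.5,0,0],[0,0,0],8],[[1,0,0],[0,0,0],8],[[1,0,0],[0,0,0],8],[[1,0,0],[0,0,0],8]])

```text
clock: 9.73
eef_pos: [0.6231, -0.0174, 0.1]
tool_rot: [0.769, 0.639, 0.001, -0.0]
ft_force: [0.8, -0.7, -1.4]
grip_width: 0.0097
```

Request:
send_rows(moves=[[[0.5,0,0],[0,0,0],8],[[1,0,0],[0,0,0],8],[[1,0,0],[0,0,0],8],[[1,0,0],[0,0,0],8]])

```text
clock: 10.07
eef_pos: [0.6232, -0.0167, 0.1]
tool_rot: [0.77, 0.639, 0.001, -0.0]
ft_force: [0.9, -2.5, -1.4]
grip_width: 0.0098
```

Request:
send_rows(moves=[[[0.5,0,0],[0,0,0],8],[[1,0,0],[0,0,0],8],[[1,0,0],[0,0,0],8],[[1,0,0],[0,0,0],8]])

```text
clock: 10.4
eef_pos: [0.6233, -0.0166, 0.1]
tool_rot: [0.77, 0.638, 0.001, 0.001]
ft_force: [0.8, -4.9, -0.8]
grip_width: 0.01
```

Contact: the last 1 mm command moved only 0.1 mm and the force rose by about 4 N. I'll release and rise.

Request:
send_rows(moves=[[[0.3,0,0],[0,0,0],12],[[0.3,0,0],[0,0,0],16],[[0,0,0],[0,0,0],24],[[0,0,0],[0,0,0],30],[[0,0,0],[0,0,0],30],[[0,0,-20],[0,0,0],30],[[0,0,-50],[0,0,0],30],[[0,0,-90],[0,0,0],30],[[0,0,-130],[0,0,0],40],[[0,0,-170],[0,0,0],60],[[0,0,-170],[0,0,0],85],[[0,0,-170],[0,0,0],85]])

```text
clock: 11.4
eef_pos: [0.6246, -0.0162, 0.2741]
tool_rot: [0.77, 0.639, 0.004, 0.003]
ft_force: [0.6, 0.2, -0.8]
grip_width: 0.0747
```

```bash
python3 look.py 40.5 j; python3 - <<'E'
from h import *
goal(gw(78,-20,265),TH+np.pi/2)
p=lambda n:cv2.imread(f"pics/{n}.png")
cv2.imwrite("pics/j.png",np.vstack([p("j_top")[60:360],p("j_scene")[300:600]]))
E
```

```text
t11.40 tcp [ 0.6246 -0.0162  0.2741] groove [ -3.5  -0.6 274.1] F(groove) [ 0.4 -0.6 -0.8] w 74.7
 Rtool
 [[ 0.185  0.983  0.01 ]
 [ 0.983 -0.185 -0.   ]
 [ 0.002  0.009 -1.   ]] q [-0.03  0.5   0.31  1.37  0.    1.73]
top [287 161  21   7  74] [array([123.7,   1.1,  40.5]), array([58. ,  2.1, 40.5])]
scene [280 232  78   5 355] [array([-119. ,    0.7,   40.5]), array([76.5,  1.3, 40.5])]
scene [364 232  12   5  51] [array([91.8, -0.5, 40.5]), array([122. ,   1.7,  40.5])]
shift [81.9 21.5  4.4] turn [ 0.0005 -0.0002  0.001 ]
```

View pics/j.png

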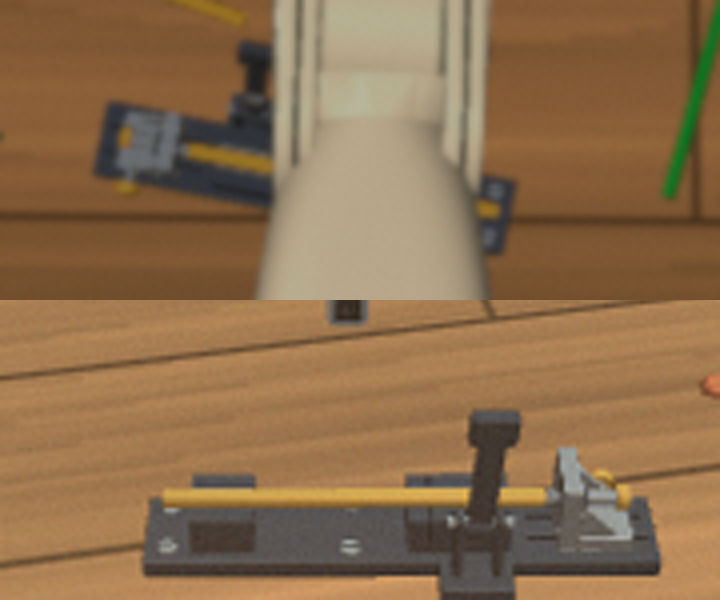

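Rod's tip is at +122 mm against the screw, and the plate is where it was. I'll straddle the upright tab with the open fingers, the outer one behind it.

Request:
send_rows(moves=[[[40,15,0],[0,0,0],85],[[82,31,0],[0,0,0],85],[[82,31,0],[0,0,0],85],[[82,31,0],[0,0,0],85],[[82,31,0],[0,0,0],85],[[82,31,0],[0,0,0],85]])

```text
clock: 12.0
eef_pos: [0.6673, 0.0578, 0.268]
tool_rot: [0.77, 0.638, -0.001, -0.001]
ft_force: [-0.0, -0.5, 0.3]
grip_width: 0.0849
```

```bash
python3 - <<'E'
from h import *
st(); goal(gw(78,-31,195),TH+np.pi/2)
b=camera("scene")
cv2.imwrite("pics/k.png",cv2.resize(b[120:270,270:430],None,fx=4,fy=4,interpolation=cv2.INTER_CUBIC)[:,:,::-1])
E
```

```text
t12.00 tcp [0.6673 0.0578 0.268 ] groove [ 77.1 -28.8 268. ] F(groove) [-0.5 -0.1  0.3] w 84.9
 Rtool
 [[ 0.185  0.983 -0.003]
 [ 0.983 -0.185 -0.001]
 [-0.001 -0.002 -1.   ]] q [ 0.09  0.61  0.47  1.44 -0.    1.84]
shift [ 0.9  2.4 73. ] turn [-0.0025  0.001   0.0003]
```

View pics/k.png

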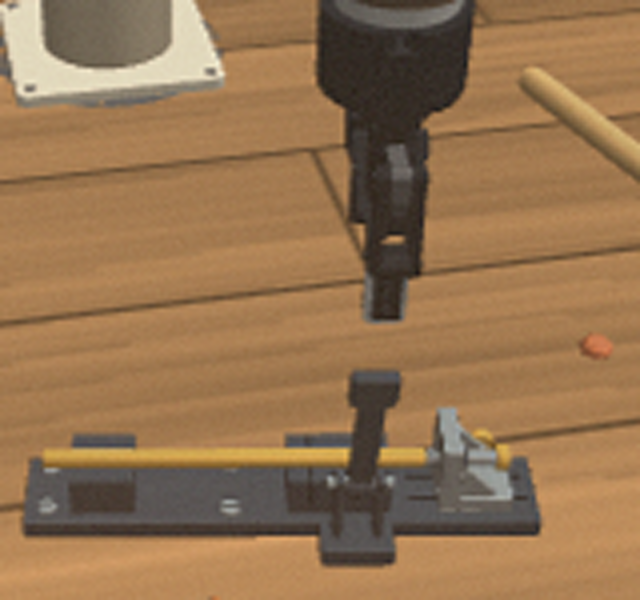

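Outer fingertip is at (385,315), directly above and in line with the tab at (375,385). I'll step out a little more and descend.

Request:
send_rows(moves=[[[1,6,0],[0,0,0],85],[[1,7,20],[0,0,0],85],[[1,7,40],[0,0,0],85],[[1,7,60],[0,0,0],85],[[1,7,73],[0,0,0],85],[[1,7,73],[0,0,0],85],[[1,7,73],[0,0,0],85]])

```text
clock: 12.63
eef_pos: [0.674, 0.0561, 0.1951]
tool_rot: [0.77, 0.637, -0.001, -0.001]
ft_force: [0.3, -0.5, 0.9]
grip_width: 0.0849
```

```bash
python3 - <<'E'
from h import *
st()
b=camera("scene")
cv2.imwrite("pics/l.png",cv2.resize(b[140:270,270:430],None,fx=4,fy=4,interpolation=cv2.INTER_CUBIC)[:,:,::-1])
E
```

```text
t12.63 tcp [0.674  0.0561 0.1951] groove [ 76.7 -35.7 195.1] F(groove) [-0.4 -0.3  0.9] w 84.9
 Rtool
 [[ 0.187  0.982 -0.003]
 [ 0.982 -0.187 -0.001]
 [-0.001 -0.003 -1.   ]] q [ 0.08  0.65  0.36  1.28 -0.    1.84]
```

View pics/l.png

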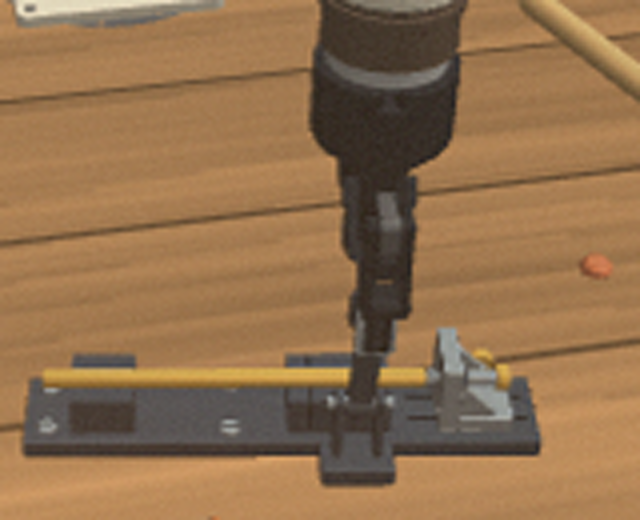

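The outer finger hangs behind the tab with no contact force. I'll drag it towards the robot.

Request:
send_rows(moves=[[[0,-6,0],[0,0,0],85],[[0,-12,0],[0,0,0],85],[[0,-18,0],[0,0,0],85],[[0,-24,0],[0,0,0],85],[[0,-30,0],[0,0,0],85],[[0,-36,0],[0,0,0],85],[[0,-42,0],[0,0,0],85],[[0,-48,0],[0,0,0],85],[[0,-54,0],[0,0,0],85],[[0,-60,0],[0,0,0],85],[[0,-60,0],[0,0,0],85]])

```text
clock: 13.6
eef_pos: [0.6139, 0.0679, 0.1958]
tool_rot: [0.77, 0.638, -0.002, -0.001]
ft_force: [-0.3, -0.2, -0.5]
grip_width: 0.0848
```

Request:
send_rows(moves=[[[0,-6,0],[0,0,0],85],[[0,-12,0],[0,0,0],85],[[0,-18,0],[0,0,0],85],[[0,-24,0],[0,0,0],85],[[0,-30,0],[0,0,0],85],[[0,-36,0],[0,0,0],85],[[0,-40,0],[0,0,0],85],[[0,-40,0],[0,0,0],85]])

```text
clock: 14.27
eef_pos: [0.5735, 0.0755, 0.1961]
tool_rot: [0.77, 0.638, -0.002, -0.001]
ft_force: [0.3, -0.7, 0.1]
grip_width: 0.0849
```

```bash
python3 - <<'E'
from h import *
st()
b=camera("scene")
cv2.imwrite("pics/m.png",cv2.resize(b[140:270,270:430],None,fx=4,fy=4,interpolation=cv2.INTER_CUBIC)[:,:,::-1])
E
```

```text
t14.27 tcp [0.5735 0.0755 0.1961] groove [ 77.2  66.7 196.1] F(groove) [-0.6 -0.4  0.1] w 84.9
 Rtool
 [[ 0.186  0.983 -0.005]
 [ 0.983 -0.186 -0.   ]
 [-0.001 -0.005 -1.   ]] q [0.13 0.46 0.04 1.15 0.   1.89]
```

View pics/m.png

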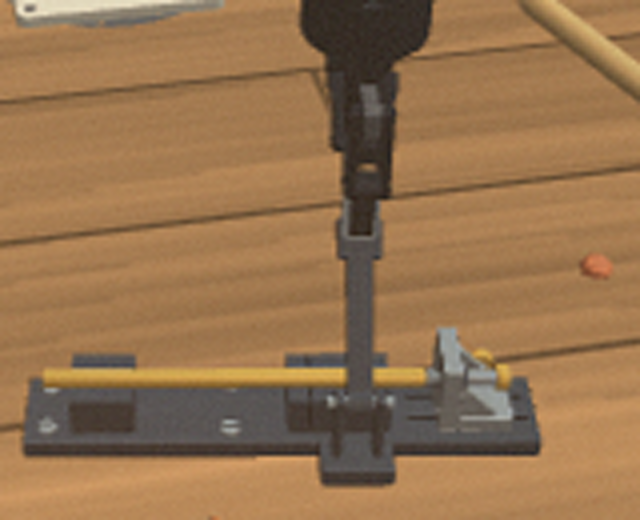

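Tab now leans over toward the robot; its near edge is at crop (360,258). That was my twelfth picture, so from here I check by numbers only.

```bash
python3 - <<'E'
from h import *
for a in(45,50,55,60,65,70):
    r=np.radians(a);pt=lambda R:proj("scene",gw(78,-34.7+R*np.cos(r)-5*np.sin(r)*-1,53.5+R*np.sin(r)+5*np.cos(r)))
    print(a,[np.round((q-[270,140])*4) for q in(pt(86),pt(112))])
E
```

```text
45 [array([356., 250.]), array([355., 208.])]
50 [array([357., 250.]), array([356., 207.])]
55 [array([358., 250.]), array([358., 207.])]
60 [array([359., 251.]), array([360., 208.])]
65 [array([360., 254.]), array([361., 211.])]
70 [array([362., 258.]), array([363., 216.])]
```

Request:
send_rows(moves=[[[0,0,-20],[0,0,0],85],[[0,0,-50],[0,0,0],85],[[0,0,-50],[0,0,0],40],[[0,0,-50],[0,0,0],10],[[0,0,-50],[0,0,0],0],[[0,0,-50],[0,0,0],0],[[0,0,-50],[0,0,0],0],[[0,0,-50],[0,0,0],0]])

```text
clock: 14.98
eef_pos: [0.5734, 0.0754, 0.2449]
tool_rot: [0.77, 0.638, -0.003, -0.002]
ft_force: [-1.2, -0.2, 1.5]
grip_width: 0.0116
```

Request:
send_rows(moves=[[[0,30,0],[0,0,0],0],[[0,62,0],[0,0,0],0],[[0,62,0],[0,0,0],0],[[0,62,0],[0,0,0],0],[[0,62,0],[0,0,0],0]])

```text
clock: 15.4
eef_pos: [0.6338, 0.0638, 0.2434]
tool_rot: [0.77, 0.638, -0.004, -0.003]
ft_force: [-0.9, -0.1, -0.6]
grip_width: 0.0002
```

```bash
python3 -c "
from h import *
st();goal(gw(78,5,238),TH+np.pi/2)"
```

```text
t15.40 tcp [0.6338 0.0638 0.2434] groove [ 76.9   5.3 243.4] F(groove) [-0.3  0.9 -0.6] w 0.2
 Rtool
 [[ 0.186  0.982 -0.01 ]
 [ 0.983 -0.186 -0.   ]
 [-0.002 -0.009 -1.   ]] q [0.1  0.55 0.31 1.34 0.   1.86]
shift [1.1 0.3 5.4] turn [-0.0094  0.0023 -0.0006]
```

Request:
send_rows(moves=[[[1,10,0],[0,0,0],0],[[1,10,12],[0,0,0],0],[[1,8,24],[0,0,0],0],[[1,0,35],[0,0,0],0],[[1,-8,43],[0,0,0],0],[[1,-16,51],[0,0,0],0],[[1,-24,60],[0,0,0],0],[[1,-32,70],[0,0,0],0],[[1,-39,80],[0,0,0],0],[[1,-42,88],[0,0,0],0],[[1,-44,96],[0,0,0],0],[[1,-45,98],[0,0,0],0]])

```text
clock: 16.4
eef_pos: [0.5876, 0.0734, 0.145]
tool_rot: [0.77, 0.638, -0.004, -0.003]
ft_force: [0.1, -0.3, 0.1]
grip_width: -0.0
```

```bash
python3 look.py 40.5 n
```

```text
t16.40 tcp [0.5876 0.0734 0.145 ] groove [ 77.7  52.4 145. ] F(groove) [-0.3 -0.1  0.1] w -0.0
 Rtool
 [[ 0.186  0.983 -0.011]
 [ 0.983 -0.186 -0.   ]
 [-0.003 -0.011 -1.   ]] q [0.12 0.54 0.02 1.06 0.   1.88]
top [313 166  52  13 193] [array([43.1,  1.6, 40.5]), array([-118.5,    2.4,   40.5])]
scene [388 227  10  10  35] [array([158.2,  29.1,  40.5]), array([176.1,  -4.9,  40.5])]
scene [280 232  76   5 352] [array([-119. ,    0.8,   40.5]), array([71.5,  1.1, 40.5])]
scene [363 232  13   5  57] [array([89.5,  0.8, 40.5]), array([121.9,   1.3,  40.5])]
```

Request:
send_rows(moves=[[[0,0,4],[0,0,0],0],[[0,0,8],[0,0,0],0],[[0,0,10],[0,0,0],0],[[0,0,10],[0,0,0],0]])

```text
clock: 16.83
eef_pos: [0.588, 0.0732, 0.1348]
tool_rot: [0.77, 0.638, -0.005, -0.003]
ft_force: [0.3, 0.6, -0.8]
grip_width: 0.0001
```

Request:
send_rows(moves=[[[0,0,1],[0,0,0],0],[[0,0,2],[0,0,0],0],[[0,0,3],[0,0,0],0],[[0,0,3],[0,0,0],0]])

```text
clock: 17.17
eef_pos: [0.588, 0.0731, 0.1316]
tool_rot: [0.77, 0.638, -0.005, -0.003]
ft_force: [-0.5, 0.0, -0.1]
grip_width: 0.0001
```

Request:
send_rows(moves=[[[0,0,1],[0,0,0],0],[[0,0,2],[0,0,0],0],[[0,0,3],[0,0,0],0],[[0,0,3],[0,0,0],0]])

```text
clock: 17.5
eef_pos: [0.588, 0.0731, 0.1299]
tool_rot: [0.77, 0.638, -0.004, -0.003]
ft_force: [-3.5, 0.0, 7.4]
grip_width: -0.0002
```

Request:
send_rows(moves=[[[0,0,1],[0,0,0],0],[[0,0,2],[0,0,0],0],[[0,0,3],[0,0,0],0],[[0,0,3],[0,0,0],0]])

```text
clock: 17.83
eef_pos: [0.588, 0.0732, 0.1293]
tool_rot: [0.77, 0.638, -0.004, -0.003]
ft_force: [-4.0, 0.2, 13.5]
grip_width: -0.0
```

Request:
send_rows(moves=[[[0,0,-5],[0,0,0],0],[[0,0,-20],[0,0,0],0],[[0,0,-60],[0,0,0],0],[[0,0,-100],[0,0,0],0],[[0,-40,-130],[0,0,0],0],[[0,-80,-130],[0,0,0],0],[[0,-120,-130],[0,0,0],0],[[0,-160,-130],[0,0,0],0],[[0,-200,-130],[0,0,0],0],[[0,-220,-130],[0,0,0],0],[[0,-220,-130],[0,0,0],0]])

```text
clock: 18.75
eef_pos: [0.3687, 0.1141, 0.2613]
tool_rot: [0.769, 0.639, -0.005, -0.003]
ft_force: [-0.0, 0.4, 0.7]
grip_width: 0.0001
```

```bash
python3 look.py 40.5 p; python3 - <<'E'
from h import *
# stop/plate shift against the first picture, and tab corner fit
for n,(x0,y0,x1,y1) in(("top",(262,148,289,172)),("scene",(372,215,405,255))):
    old=cv2.cvtColor(cv2.imread(f"pics/{n}0.png"),cv2.COLOR_BGR2GRAY).astype(np.float32)
    im=camera(n);new=cv2.cvtColor(im,cv2.COLOR_RGB2GRAY).astype(np.float32)
    print(n,"stop shift px",cv2.phaseCorrelate(old[y0:y1,x0:x1],new[y0:y1,x0:x1],cv2.createHanningWindow((x1-x0,y1-y0),cv2.CV_32F)))
    d=(abs(new-old)>25).astype(np.uint8);k,l,s,c=cv2.connectedComponentsWithStats(d)
    print([list(map(int,q)) for q in s[1:] if q[4]>12])
# predicted end of level tab (top face, corners) in top view
print([np.round(proj("top",gw(78+dx,1.3-36+112,58.5)),1) for dx in(-14,14)],"if 20deg up",np.round(proj("top",gw(78,1.3-36+105,96)),1))
h=cv2.cvtColor(camera("top"),cv2.COLOR_RGB2HSV);m=(h[...,2]<95).astype(np.uint8)*(h[...,1]<150)
print("dark rows by col",[(u,int(np.where(m[140:220,u])[0].max()+140)) for u in range(288,308,2)])
E
```

```text
t18.75 tcp [0.3687 0.1141 0.2613] groove [ 77.1 275.1 261.3] F(groove) [0.4 0.1 0.7] w 0.1
 Rtool
 [[ 0.184  0.983 -0.012]
 [ 0.983 -0.184 -0.001]
 [-0.003 -0.011 -1.   ]] q [ 0.3   0.05 -0.34  1.2   0.    2.05]
top [287 161  12   5  41] [array([123.8,   1.1,  40.5]), array([86.7,  1.8, 40.5])]
top [304 164  61  15 225] [array([71.2,  1.6, 40.5]), array([-117.9,    2.3,   40.5])]
scene [388 227  10  10  31] [array([159.4,  27.3,  40.5]), array([175.8,  -5.3,  40.5])]
scene [280 232  76   5 349] [array([-119. ,    0.7,   40.5]), array([71.5,  1.3, 40.5])]
scene [363 232  13   5  60] [array([89.5,  0.9, 40.5]), array([121.7,   0.4,  40.5])]
top stop shift px ((0.78273904992556, -0.1224832865860126), 0.9348797882780616)
[[299, 135, 11, 14, 98], [289, 161, 6, 4, 21], [299, 162, 5, 6, 28], [314, 166, 32, 10, 132], [296, 175, 5, 4, 15], [358, 175, 7, 5, 23], [292, 180, 10, 10, 80], [285, 215, 24, 8, 42], [322, 227, 18, 6, 24], [276, 233, 11, 8, 66], [228, 240, 74, 160, 7310], [287, 282, 7, 19, 48], [292, 307, 25, 93, 744], [14, 311, 150, 89, 5850], [39, 340, 7, 11, 54], [70, 369, 62, 18, 4
[... 201 characters left out ...]
0889)
[[286, 0, 19, 46, 645], [326, 0, 60, 55, 1916], [443, 0, 31, 22, 478], [312, 25, 6, 23, 51], [309, 25, 30, 60, 1011], [444, 25, 22, 6, 81], [440, 31, 11, 7, 51], [469, 52, 5, 18, 37], [266, 54, 42, 38, 872], [343, 54, 6, 6, 20], [342, 59, 30, 27, 638], [446, 59, 7, 5, 17], [426, 69, 6, 11, 33], [458, 69, 6, 14, 36], [348, 93, 16, 38, 433], [279, 199, 82, 9, 176], [280, 201, 29, 4, 33], [351, 211, 11, 18, 84], [303, 213, 68, 28, 335], [280, 232, 23, 5, 37], [365, 232, 12, 5, 41]]
[array([300.6, 189.6]), array([291.4, 187.8])] if 20deg up [295.8 185.3]
dark rows by col [(288, 173), (290, 173), (292, 187), (294, 188), (296, 188), (298, 189), (300, 189), (302, 176), (304, 176), (306, 177)]
```

```bash
python3 -c "
from workcell import order
print(order.job_done())"
```

```text
the job is handed in; nothing more can be done
None
```

The job is done and handed in at about 19 s of the 64 s allowed: the rod lies in the groove against the stop screw, and the hold-down is folded onto it.

**What I did**
- **Laying the rod:** I gripped the rod near its middle, laid it in both V blocks and regripped it lower for a firmer hold.
- **Feeling for the stop:** I slid it along in 1 mm steps. On the last step the rod moved only 0.1 mm while the force rose by about 4 N, well under the stop's 15 N slip.
- **Folding the hold-down:** I pulled the tab over with the open outer finger, then pressed it down with closed fingers until it went solid at 13.5 N.

**Last checks**
- **Rod:** It is seated, with the tip at about +122 mm in the scene view and +124 mm in the top view. It did not move when the hold-down was folded.
- **Hold-down:** The tab's end is at the image position predicted for level, within about 1 pixel.
- **Stop:** The scene view shows a shift of 0.03 pixel. The top view gave 0.8 pixel, which disagrees, but it points toward the rod and the rod's tip is now in that window. I take it as no movement.
- **Bystanders:** I saw no picture changes where they lie.

The gripper read about 9 to 10 mm on the 12 mm rod throughout. I did not find out why, and the hold was sound. I used all 12 pictures before the final pressing, so the last checks are numeric only.

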